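Push the chip guard's window up to the round marker

ROBOT

A 6-joint arm with a two-finger parallel gripper is mounted at the origin on the work surface. World frame = base frame: x ahead of the robot, y to its left, z up, the work surface at z = 0. Lengths are in m, angles in rad, forces in N, time in s.
With the tool pointing down it reaches from about 0.25 to 0.775 m from the base axis. Payload 8.9 kg.
Tool frame: the origin (TCP) lies at the very end of the fingers, on their centre line; the grasp point (between the pads) lies 19 mm behind it; z points along the fingers, y is the line along which they close (so a half turn about z gives the same grasp; the last joint's range is limited). The gripper opens to 85 mm and grips with 20 to 120 N. Pads are 22 mm wide; open, the fingers measure 114 mm over their backs; the gripper's body (76 mm by 85 mm) begins 54 mm behind the grasp point. The pads swing forward as they close: fully open they stand 13 mm farther back than shut.
Start: joints at [1.21, 0.291, -0.153, 1.127, 0, 1.431], TCP at [0.115, 0.512, 0.192] pointing down, gripper open.
Joint ranges: [-2.52, 2.52], [-0.91, 1.74], [-1.3, 1.37], [-1.96, 2.02], [-1.52, 1.47], [-3.14, 3.14]. Speed limits (rad/s): [2.22, 2.22, 2.79, 3.14, 3.14, 3.14].

INTERFACE

Orientations are given as a rotation vector (axis times angle).
In Python, from rig import arm gives the robot as it stands.
- The arm moves only by the tool jog_arm, never from a script. Its argument "moves" is a list that holds one entry, the list of rows, each a list of 6 numbers: the shift along the world's x, y, z in m, then the turn, a rotation vector about the world's x, y, z in rad. In form: [[[tx, ty, tz, wx, wy, wz], ...]]. A call has 1 to 20 rows; each row is the pose to reach, as a shift and turn from the pose commanded when the call began; what a row does not reach only later rows make up. A row lasts 1/8 s, in which the tool goes at most 62.5 mm and 10.7 degrees, less where a joint would pass 70% of its speed; a pose out of reach is approached as far as the arm can. A call with a gripper value outside its range is refused whole. "hand" is the closure, from -1 (fully open) to 1 (shut), set as the call begins (left out, the last holds). The fingers move at their own pace and stop on an object; the grip force is fixed at half the most. Time passes only in rows, so rows that repeat a pose let the fingers close. It gives the time, the measured TCP pose, the force, the opening and the grip force at its end, in the units of the state.
- arm.observe(): the state, without advancing time (a new reading comes with each control period).
- arm.capture(name): name is "side" or "top"; returns a dict with "frame" (420x560x3 uint8, red, green, blue), "fov_y" (degrees; the focal length in pixels is half the picture's height over the tangent of half this angle, whatever the lens; pixels are square), "cx", "cy" (the principal point, pixels), "R" (3x3) and "t" (3): a world point X has camera coordinates R X + t. Camera axes: x right, y down, z forward; pixel columns grow to the right and rows downward; lengths in m; the calibration is good to about 2 mm. A picture is of the moment at which its call begins. There is no depth.
- arm.job_done(): hands the job in; it is judged then, once.
Trained networks look in a picture, given as the dict that the camera call returned (one of the last four; its "shot" number tells which), for a name from the list of things; names that differ only in an ending like _2 or _b are one class to them, and where a whole thing is asked for, a point or a joint stands for the part that bears it (a point fixed in the world has none). Each returns a list of dicts, best first, with "conf" (0 to 1); they miss things now and then, are a little off and sometimes report something else, mostly with a low value. They report only what shows in the picture. A call takes as long as a camera call.
- arm.recognise(query, picture): "bbox" ([left, top, right, bottom] in pixels, round what is visible of it).
- arm.regions_of(query, picture): "region" (420x560 bool, what is visible of it) and "bbox" ([left, top, right, bottom] in pixels, round what is visible of it).
- arm.tip_of(query, picture): "xy" ([column, row] in pixels: a listed point, or the origin of a listed thing).
The state is a dict: "time_s": time; "joints": joint angles; "qd": joint speeds; "joint_efforts": joint torques, N m; "tcp_pos": TCP position; "tool_rot": TCP orientation; "ft_force": force on the tool from outside, world axes, zero at the start; "torque": the same for the moment, N m; "opening": opening from 0.0 (shut) to 1.0 (fully open); "grasp_force": force on a finger pad.
Only numpy, scipy, OpenCV 4.12 (cv2) and the standard library are available. Lean on these libraries where they do the work, as an engineer would, in place of code of your own. Each camera call takes 0.05 s, during which the arm holds its last target. There are 200 camera calls.

TASK

Open the clear window of the bench chip guard: with the fingertips, push it up gently from beneath the lip along its lower edge until the lip is level with the middle of the round marker plate on the frame's post (not the square one), then let go and come clear. Only push from beneath: do not grip the lip or press on it from above, and leave the wrench, jar, wood offcut and tin that stand about the guard where they are.

Things in the scene. Friction and masses are not known exactly. Their poses are not given: they have to be found in the camera images.
- guard: open-topped aluminium chip guard with low clear sides round a vise, fixed. Origin on the table (z = 0) under the middle of the window plane; -x points out of the front to the robot, +y along the window, z up; turned a little about z. Front posts 30 x 30, 600 high, at y = -235 and +235; head bar at 580 to 600; sill below the window 110 high, front face at x = -6. Reaches back to x = +273.
- window (a joint): window's height above its lowest place in m, 0 to 0.2, up positive; starts at 0 to 0.045. At 0 the lip's underside is 140 mm above the table. Clear pane in a frame 430 wide, 230 high, front face at guard x = -8; slides straight up and down. Hidden counterweights balance it: it takes about 3 to 5 N to push up and stays wherever it is left.
- lip (a point): middle of the front edge of the lip, 5 above its underside; axes as the guard's. The lip is a level aluminium shelf 7 thick and 360 long (along y) on the window's lower edge, sticking out 45 from the window plane to the robot. A black rubber pad 3 thick covers its top, not to be pressed or gripped (10 thick in all). Beneath it is free space down to the table, back to the sill.
- round_marker: round aluminium plate, 80 across, 8 thick, with a small dark screw in its middle, held 24 before the front face of one of the two posts (either one). Origin on the post's front face straight behind the plate's centre, so its z is the height wanted for the lip; axes as the guard's
- square_marker: the other marker, a square plate 72 x 72 on the other post, at a height that does not matter; it and the round one reach 40 before the post
- wrench: flat steel wrench, 160 long, about 10 thick, lying on the table in front of the window, under the way in; leave it
- jar: glass jar with steel lid, 60 across, 90 tall, origin under its centre, standing on the table before the post at the guard's +y end; leave it
- offcut: wooden offcut 45 x 90 x 35, on the table before the post at the guard's -y end; leave it
- can: closed tin 66 across, 100 tall, standing inside the guard, behind the window; leave it

How it is judged:
By the outcome, as a careful person would: the job done as asked, in the order asked, and still so for the second after the job is handed in, with the robot touching nothing.
It also fails if it takes over 42 s, if anything falls off the work surface, if the arm or the gripper's body presses on something with over 40 N, if the wrist force passes 120 N, or if a joint passes its speed limit or range.

## Working session

There is one attempt and no reset: what is moved stays moved. The work goes in short steps, Python scripts to look and compute and a tool call to move; the robot and the scene stay as the last step left them, time stands still between calls to the robot, and variables do not carry over. Pictures are saved under pics/ and viewed, at most 10 in all, crops included, and the job is handed in when it is done.

Besides the shell and the picture viewer there is one more tool, called after "Emit:" as name(argument=value, ...), one argument or row to a line, values as JSON. jog_arm: Moves the arm, as the interface text tells. Its arguments: {"type":"object","properties":{"moves":{"type":"array"},"hand":{"type":"number"}},"required":["moves"]}

```bash
mkdir -p pics; cat > h.py <<'E'
import numpy as np, cv2
from rig import arm
def K(p):
    f=p["frame"].shape[0]/2/np.tan(np.radians(p["fov_y"])/2); return f
def ray(p,uv):
    R=np.array(p["R"]);t=np.array(p["t"]);f=K(p)
    d=R.T@np.array([(uv[0]-p["cx"])/f,(uv[1]-p["cy"])/f,1]); return -R.T@t,d/np.linalg.norm(d)
def proj(p,X):
    c=np.array(p["R"])@np.array(X)+np.array(p["t"]);f=K(p); return np.array([p["cx"]+f*c[0]/c[2],p["cy"]+f*c[1]/c[2]])
def tri(a,ua,b,ub):
    o1,d1=ray(a,ua);o2,d2=ray(b,ub)
    s=np.linalg.lstsq(np.c_[d1,-d2],o2-o1,rcond=None)[0]
    x,y=o1+s[0]*d1,o2+s[1]*d2
    return (x+y)/2,np.linalg.norm(x-y)
def onplane(p,uv,z):
    o,d=ray(p,uv); return o+d*(z-o[2])/d[2]
E
python3 - <<'E'
from h import *
np.set_printoptions(precision=4,suppress=True)
s,t=arm.capture("side"),arm.capture("top")
for n,p in(("side",s),("top",t)):
    cv2.imwrite(f"pics/{n}0.png",p["frame"][...,::-1]); print(n,-np.array(p["R"]).T@p["t"],p["fov_y"])
for q in["guard","lip","round_marker","square_marker","wrench","jar","offcut","can"]:
    a,b=arm.tip_of(q,s),arm.tip_of(q,t)
    print(q,[(np.array(x["xy"]).round(1),round(x["conf"],2)) for x in a[:2]],[(np.array(x["xy"]).round(1),round(x["conf"],2)) for x in b[:2]])
    if a and b: print("   tri",*tri(s,a[0]["xy"],t,b[0]["xy"]))
o=arm.observe();print(o["time_s"],o["tcp_pos"],o["tool_rot"])
E
```

```text
side [0.5579 0.2971 0.9349] 57.98947160680869
top [0.4771 0.0425 1.2506] 53.835215309688316
guard [] []
lip [(array([292.4, 177.6]), 0.81)] [(array([312.8, 200.4]), 0.57)]
   tri [ 0.5979 -0.0613  0.2083] 0.0023510613341709463
round_marker [(array([296. ,  56.8]), 0.88)] [(array([421.2, 178.8]), 0.55)]
   tri [ 0.6352 -0.3079  0.2957] 0.0005917252874675729
square_marker [(array([254.6, 266.6]), 0.77), (array([291.3, 176.7]), 0.75)] [(array([217.5, 184.2]), 0.68)]
   tri [0.6248 0.1656 0.3205] 0.0032081846198537566
wrench [(array([325.4, 223.4]), 0.92)] [(array([303.6, 239.5]), 0.75)]
   tri [ 0.5028 -0.0524 -0.0109] 0.0006729223719211612
jar [(array([297.6, 296.2]), 0.55)] [(array([235.8, 226.9]), 0.84)]
   tri [0.5434 0.1512 0.0121] 0.0030277311777363817
offcut [(array([327.3, 138.8]), 0.79)] [(array([386.1, 227.7]), 0.58)]
   tri [ 0.534  -0.3003  0.0067] 0.0013386757235772848
can [(array([228.4, 249.5]), 0.83)] [(array([263.4, 160.6]), 0.64)]
   tri [0.7389 0.0677 0.0109] 0.008193001971290297
0.9 [0.1155 0.5121 0.1915] [0.3477 3.1223 0.    ]
```

View pics/side0.png

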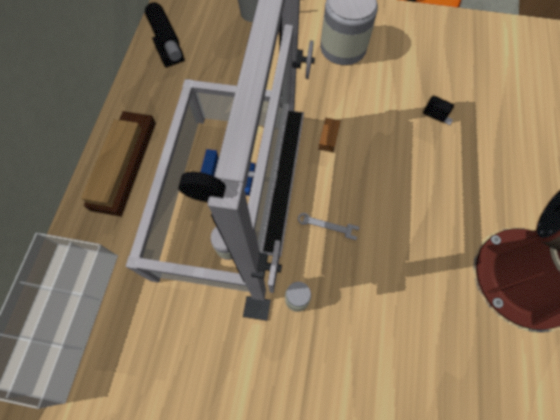

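View pics/top0.png

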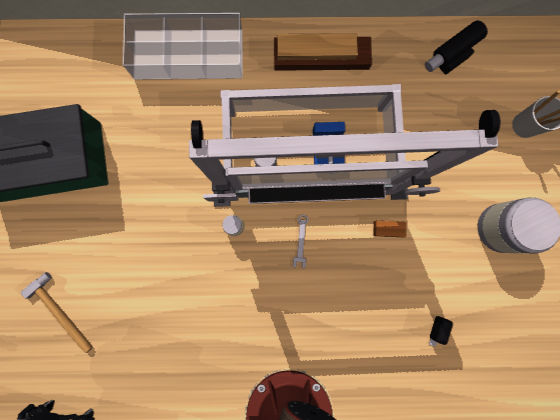

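The side picture shows the lip's black pad at columns 265–302, rows 112–252, with markers near (309,60) and (275,258). The top picture shows the pad at rows 185–202, columns 249–385, with markers near (425,190) and (220,198). I'll enlarge the markers to tell them apart.

```bash
python3 - <<'E'
from h import *
np.set_printoptions(precision=4,suppress=True)
s,t=arm.capture("side"),arm.capture("top")
def crop(p,x0,y0,x1,y1): return cv2.resize(p["frame"][y0:y1,x0:x1,::-1],(390,290),interpolation=cv2.INTER_CUBIC)
A=np.vstack([np.hstack([crop(s,270,30,340,82),crop(s,235,230,305,282)]),np.hstack([crop(t,390,160,460,212),crop(t,185,170,255,222)])])
cv2.imwrite("pics/mk.png",A)
for q in["round_marker","square_marker","lip"]:
  for n,p in(("s",s),("t",t)):
    for r in arm.regions_of(q,p)[:2]:
        print(q,n,np.array(r["bbox"]).round(1),round(r["conf"],2),r["region"].sum())
        if q=="lip":
            c,_=cv2.findContours(r["region"].astype(np.uint8),0,2); c=max(c,key=len)
            print(cv2.approxPolyDP(c,3,True)[:,0].tolist())
E
```

```text
round_marker s [292.1  38.9 314.4  76.2] 0.93 333
round_marker t [405.5 175.3 441.5 197.1] 0.85 431
round_marker t [253.7 155.7 276.2 167.2] 0.47 181
square_marker s [251.2 241.5 284.1 292.9] 0.79 655
lip s [244.8  24.7 304.5 256.4] 0.6 6626
[[291, 25], [285, 25], [247, 204], [257, 249], [269, 256], [275, 241], [281, 248], [302, 119], [302, 113], [288, 109]]
lip t [224.9 157.8 427.3 203.2] 0.81 6103
[[426, 162], [227, 169], [227, 175], [236, 189], [249, 191], [251, 203], [382, 199], [386, 183], [411, 176], [425, 168]]
```

View pics/mk.png

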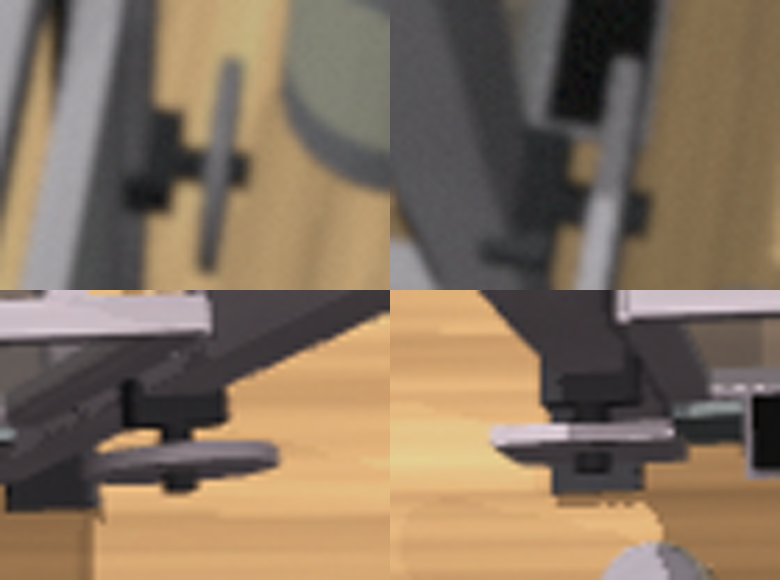

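The panels show the round plate on the -y post: side picture about (309.5,59.5), top picture about (422.6,191). The square plate has a straight upper edge and sits on the +y post. Next I'll fit the guard's yaw and the heights.

```bash
python3 - <<'E'
from h import *
np.set_printoptions(precision=4,suppress=True)
s,t=arm.capture("side"),arm.capture("top")
print("plate c",*tri(s,(309.5,59.4),t,(422.6,190.8)))
print("screw tip",*tri(s,(313.1,60.5),t,(422.3,195)))
def crop(p,x0,y0,x1,y1,w,h): return cv2.resize(p["frame"][y0:y1,x0:x1,::-1],(w,h),interpolation=cv2.INTER_CUBIC)
A=np.hstack([crop(s,255,95,315,265,200,567),np.vstack([crop(t,235,175,295,215,560,283)[:, :560],crop(t,355,175,415,215,560,283)])])
cv2.imwrite("pics/lip.png",A[:566])
E
```

```text
plate c [ 0.6067 -0.3119  0.2895] 0.0013243620048842433
screw tip [ 0.5977 -0.3113  0.2881] 0.0003404263450166065Traceback (most recent call last):
  File "<stdin>", line 7, in <module>
    return _nx.concatenate(arrs, 1, dtype=dtype, casting=casting)
           ~~~~~~~~~~~~~~~^^^^^^^^^^^^^^^^^^^^^^^^^^^^^^^^^^^^^^^
ValueError: all the input array dimensions except for the concatenation axis must match exactly, but along dimension 0, the array at index 0 has size 567 and the array at index 1 has size 566
```

```bash
python3 - <<'E'
from h import *
s,t=arm.capture("side"),arm.capture("top")
def crop(p,x0,y0,x1,y1,w,h): return cv2.resize(p["frame"][y0:y1,x0:x1,::-1],(w,h),interpolation=cv2.INTER_CUBIC)
A=np.hstack([crop(s,255,95,315,265,200,566),np.vstack([crop(t,235,175,295,215,560,283),crop(t,355,175,415,215,560,283)])])
cv2.imwrite("pics/lip.png",A)
E
```

```text
(no output)
```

View pics/lip.png

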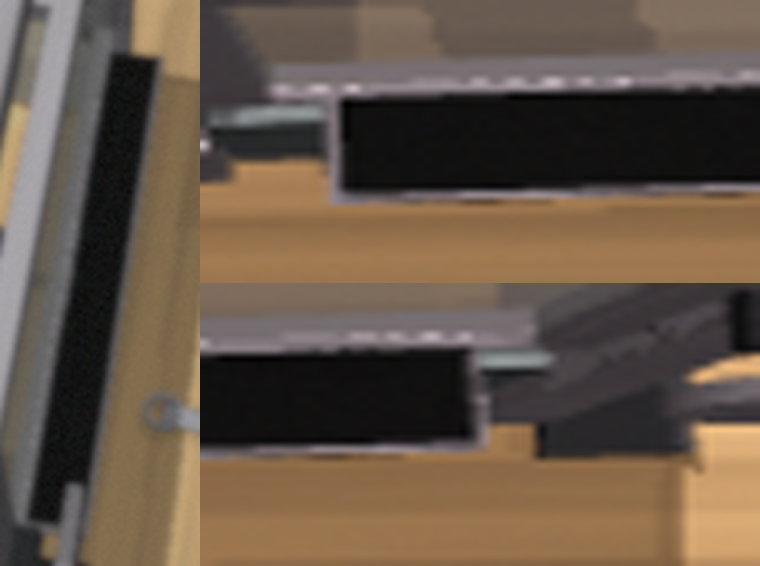

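The crops show the lip's outer front corners at top (248.9,203.7) and (386.1,197.9), and at side (303,112) and about (279,252.5), the last hidden behind the square plate.

```bash
python3 - <<'E'
from h import *
np.set_printoptions(precision=4,suppress=True)
s,t=arm.capture("side"),arm.capture("top")
a,e=tri(s,(303,112.1),t,(386.1,197.9)); b,f=tri(s,(279,252.6),t,(248.9,203.7))
print(a,e,b,f,np.linalg.norm(a-b)); 
d=b-a; print("yaw",np.arctan2(-d[0],d[1]))
r,g=arm.recognise("wrench",s),arm.recognise("wrench",t);print(g[0]["bbox"])
b=g[0]["bbox"];print(onplane(t,b[:2],.005),onplane(t,b[2:],.005))
from scipy.spatial.transform import Rotation as R
o=arm.observe();print(R.from_rotvec(o["tool_rot"]).as_matrix())
E
```

```text
[ 0.6055 -0.258   0.1719] 9.501877111336917e-05 [0.5951 0.1015 0.1915] 0.006483980926340509 0.36023562131996584
yaw 0.028850739146272123
[294.9, 216.6, 308.7, 267.8]
[ 0.5714 -0.0261  0.005 ] [ 0.4179 -0.0648  0.005 ]
[[-0.9755  0.22    0.    ]
 [ 0.22    0.9755  0.    ]
 [-0.      0.     -1.    ]]
```

Emit:
jog_arm(
  moves=[
    [[0.25,-0.3,0.06,0,0,0.13],[0.25,-0.3,0.06,0,0,0.13],[0.25,-0.3,0.06,0,0,0.13],[0.25,-0.3,0.06,0,0,0.13],[0.25,-0.3,0.06,0,0,0.13],[0.25,-0.3,0.06,0,0,0.13],[0.25,-0.3,0.06,0,0,0.13],[0.385,-0.59,0.06,0,0,0.246],[0.385,-0.59,0.06,0,0,0.246],[0.385,-0.59,0.06,0,0,0.246],[0.385,-0.59,0.06,0,0,0.246],[0.385,-0.59,0.06,0,0,0.246],[0.385,-0.59,0.06,0,0,0.246],[0.385,-0.59,0.06,0,0,0.246]],
  ],
  hand=1,
)

```text
time_s: 3.45
tcp_pos: [0.5003, -0.0781, 0.2512]
tool_rot: [0.036, -3.141, -0.001]
ft_force: [-0.5, 0.6, -0.1]
opening: 0.005
grasp_force: 0.0
```

Emit:
jog_arm(
  moves=[
    [[0,0,0,0.038,-1.571,0],[0,0,0,0.038,-1.571,0],[0,0,0,0.038,-1.571,0],[0,0,0,0.038,-1.571,0],[0,0,0,0.038,-1.571,0],[0,0,0,0.038,-1.571,0],[0,0,0,0.038,-1.571,0],[0,0,0,0.038,-1.571,0],[0,0,0,0.038,-1.571,0],[0,0,0,0.038,-1.571,0],[0,0,0,0.038,-1.571,0]],
  ],
)

```text
time_s: 4.82
tcp_pos: [0.4437, -0.0809, 0.2498]
tool_rot: [-0.126, 1.756, 0.141]
ft_force: [-0.2, 1.3, 0.1]
opening: 0.002
grasp_force: 0.0
```

```bash
python3 - <<'E'
from h import *
from scipy.spatial.transform import Rotation as R
np.set_printoptions(precision=4,suppress=True)
o=arm.observe();print(o["time_s"],o["joints"],o["tcp_pos"]);print(R.from_rotvec(o["tool_rot"]).as_matrix())
s,t=arm.capture("side"),arm.capture("top")
cv2.imwrite("pics/b.png",np.hstack([cv2.resize(p["frame"][80:320,100:560,::-1] if p is t else p["frame"][40:280,100:560,::-1],(400,209)) for p in (s,t)]))
E
```

```text
4.825 [-1.445   0.1085 -1.2989  0.3834  1.379  -1.7697] [ 0.4437 -0.0809  0.2498]
[[-0.1875 -0.1627  0.9687]
 [-0.0064  0.9864  0.1644]
 [-0.9822  0.0246 -0.186 ]]
```

View pics/b.png

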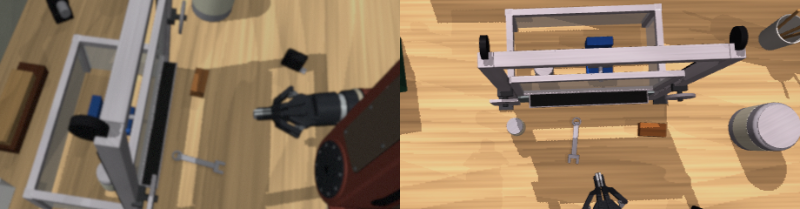

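The arm is in front of the window (tip about x=0.44) with the wrist bent sideways. The elbow is at its fold limit (q3), so the full turn was not reached. A slanted heading about z moves the wrist away from the base, so I'll go that way and read the joints.

Emit:
jog_arm(
  moves=[
    [[0.05,-0.03,-0.05,0,0,0.3],[0.05,-0.03,-0.05,0,0,0.3],[0.05,-0.03,-0.05,0,0,0.3],[0.05,-0.03,-0.05,0,0,0.3],[0.05,-0.03,-0.05,0,0,0.3],[0.05,-0.03,-0.05,0,0,0.3]],
  ],
)

```text
time_s: 5.68
tcp_pos: [0.4934, -0.1107, 0.2001]
tool_rot: [-0.387, 1.732, 0.359]
ft_force: [0.0, -0.7, -0.4]
opening: -0.002
grasp_force: 0.0
```

```bash
cat > st.py <<'E'
from h import *
from scipy.spatial.transform import Rotation as R
np.set_printoptions(precision=4,suppress=True)
o=arm.observe();M=R.from_rotvec(o["tool_rot"]).as_matrix();z=M[:,2]
print(o["time_s"],np.array(o["joints"]),np.array(o["tcp_pos"]),np.array(o["ft_force"]));print(M,"heading",np.arctan2(z[1],z[0]),"elev",np.arcsin(z[2]))
E
python3 st.py
```

```text
5.675 [-1.2278  0.5245 -0.8773  0.7417  1.3441 -2.1282] [ 0.4934 -0.1107  0.2001] [ 0.0406 -0.6515 -0.3761]
[[-0.1808 -0.4458  0.8767]
 [-0.0608  0.8947  0.4424]
 [-0.9816  0.0267 -0.1889]] heading 0.46735656780449614 elev -0.19001641024213822
```

Emit:
jog_arm(
  moves=[
    [[0.045,-0.005,-0.06,0.086,-0.17,0],[0.045,-0.005,-0.06,0.086,-0.17,0],[0.045,-0.005,-0.06,0.086,-0.17,0],[0.045,-0.005,-0.06,0.086,-0.17,0],[0.045,-0.005,-0.06,0.086,-0.17,0],[0.045,-0.005,-0.06,0.086,-0.17,0]],
  ],
)

```text
time_s: 6.42
tcp_pos: [0.5197, -0.1231, 0.1402]
tool_rot: [-0.36, 1.543, 0.401]
ft_force: [-0.5, 0.8, 0.5]
opening: 0.001
grasp_force: 0.0
```

```bash
python3 st.py
```

```text
6.425 [-1.1843  1.1009 -0.597   1.4526  1.4724 -3.1235] [ 0.5197 -0.1231  0.1402] [-0.5333  0.8094  0.5319]
[[-0.0118 -0.4659  0.8847]
 [ 0.0242  0.8844  0.4661]
 [-0.9996  0.0269  0.0009]] heading 0.484843852420701 elev 0.0008704737143906126
```

The tool is level now, but q5 and q6 are at their limits in this branch. I'll fit a simple kinematic model to the recorded poses and plan a roomier configuration.

```bash
cat > kin.py <<'E'
from h import *
from scipy.optimize import least_squares
from scipy.spatial.transform import Rotation as R
np.set_printoptions(precision=4,suppress=True)
D=[([1.21,.291,-.153,1.127,0,1.431],[.1155,.5121,.1915]),([-1.445,.1085,-1.2989,.3834,1.379,-1.7697],[.4437,-.0809,.2498]),
([-1.2278,.5245,-.8773,.7417,1.3441,-2.1282],[.4934,-.1107,.2001]),([-1.1843,1.1009,-.597,1.4526,1.4724,-3.1235],[.5197,-.1231,.1402])]
Rz=lambda a:R.from_euler("z",a); Ry=lambda a:R.from_euler("y",a)
def fk(q,P):
    h,a2,a3,d,L,e=P; v=np.array
    r=v([0,0,h])+Ry(q[1]).apply(v([e,0,a2]))
    r=r+Ry(q[1]-q[2]).apply(v([a3,0,0]))
    M=Ry(q[1]-q[2]+q[3]); r=r+M.apply(v([d,0,0]))
    M5=M*Rz(q[4]); r=r+M5.apply(v([L,0,0]))
    B=Rz(q[0]); return B.apply(r),(B*M5*R.from_euler("x",q[5]*SG+OF))
SG,OF=1,0
x=least_squares(lambda P:np.r_[np.concatenate([fk(q,P)[0]-t for q,t in D]),.02*(np.array(P)-[.25,.35,.35,.1,.35,0])],[.25,.35,.35,.1,.35,0]).x
if __name__=="__main__":
    print(x)
    for q,t in D: print((fk(q,x)[0]-t)*1e3,fk(q,x)[1].as_matrix()[:,0])
    print(R.from_rotvec([-.36,1.543,.401]).as_matrix(), fk(D[3][0],x)[1].as_matrix())
    print(R.from_rotvec([-.387,1.732,.359]).as_matrix(), fk(D[2][0],x)[1].as_matrix())
E
python3 kin.py
```

```text
[ 0.3683  0.4394  0.4472 -0.0012  0.4307  0.0125]
[ 75.7781  -5.1511 -27.4607] [-0.0001 -0.0002 -1.    ]
[-9.8111 19.7306 33.7311] [ 0.9687  0.1644 -0.186 ]
[-12.6616  12.3615  21.0532] [ 0.8767  0.4424 -0.1889]
[ -9.7699   7.1269 -27.371 ] [0.8847 0.4661 0.0009]
[[-0.012  -0.466   0.8847]
 [ 0.0237  0.8844  0.4662]
 [-0.9996  0.0265  0.0005]] [[ 0.8847 -0.466   0.0118]
 [ 0.4661  0.8844 -0.0243]
 [ 0.0009  0.027   0.9996]]
[[-0.181  -0.4456  0.8767]
 [-0.0604  0.8948  0.4423]
 [-0.9816  0.0271 -0.1889]] [[ 0.8767 -0.4458  0.1808]
 [ 0.4424  0.8947  0.0608]
 [-0.1889  0.0267  0.9816]]
```

```bash
sed -i 's/h,a2,a3,d,L,e=P/h,a2,a3,d,L,e,s,w=P/; s/apply(v(\[d,0,0\]))/apply(v([d,s,w]))/; s/-\[.25,.35,.35,.1,.35,0\])\],\[.25,.35,.35,.1,.35,0\]/-[.2,.35,.35,.1,.3,0,.07,0])],[.2,.35,.35,.1,.3,0,.07,0]/; s/\.02\*/.003*/' kin.py; python3 kin.py | head -6
```

```text
[0.2671 0.5658 0.3632 0.1257 0.3493 0.0041 0.0836 0.0368]
[ -6.2999  14.1077 -14.4784] [-0.0001 -0.0002 -1.    ]
[-5.7637 17.0093 25.3862] [ 0.9687  0.1644 -0.186 ]
[-3.9576  0.667   5.2079] [ 0.8767  0.4424 -0.1889]
[ -7.2465   7.7574 -16.1164] [0.8847 0.4661 0.0009]
[[-0.012  -0.466   0.8847]
```

```bash
cat > rv.py <<'E'
import sys
from kin import *
def target(psi,el): return R.from_euler("z",psi)*R.from_euler("y",-el)*R.from_matrix(np.array([[0,0,1],[0,1,0],[-1,0,0]]))
if __name__=="__main__":
    o=arm.observe();psi,el=map(float,sys.argv[1:3])
    print((target(psi,el)*R.from_rotvec(o["tool_rot"]).inv()).as_rotvec())
    print(np.array(list(map(float,sys.argv[3:6])))-o["tcp_pos"])
E
python3 rv.py .1 -.8 .55 -.09 .25; python3 rv.py .47 -.4 .53 -.12 .2
```

```text
[-0.2567  0.7637 -0.3532]
[0.0303 0.0331 0.1098]
[-0.2078  0.3438 -0.0093]
[0.0103 0.0031 0.0598]
```

Emit:
jog_arm(
  moves=[
    [[0.01,0,0.06,-0.208,0.344,-0.009],[0.01,0,0.06,-0.208,0.344,-0.009],[0.01,0,0.06,-0.208,0.344,-0.009],[0.01,0,0.06,-0.208,0.344,-0.009],[0.03,0.033,0.11,-0.257,0.764,-0.353],[0.03,0.033,0.11,-0.257,0.764,-0.353],[0.03,0.033,0.11,-0.257,0.764,-0.353],[0.03,0.033,0.11,-0.257,0.764,-0.353],[0.03,0.033,0.11,-0.257,0.764,-0.353],[0.03,0.033,0.11,-0.257,0.764,-0.353]],
  ],
)

```text
time_s: 7.68
tcp_pos: [0.5496, -0.0902, 0.254]
tool_rot: [-0.113, 2.362, 0.039]
ft_force: [0.5, -0.4, -0.6]
opening: 0.002
grasp_force: 0.0
```

```bash
python3 st.py
```

```text
7.675 [-0.5967 -0.2105 -0.8677  0.2626  0.4595 -0.5346] [ 0.5496 -0.0902  0.254 ] [ 0.5289 -0.3571 -0.6166]
[[-0.7096 -0.0931  0.6984]
 [-0.07    0.9956  0.0616]
 [-0.7011 -0.0052 -0.713 ]] heading 0.08800724213405804 elev -0.7937696779746402
```

```bash
python3 - <<'E'
s=open("kin.py").read()
s=s.replace("[.5197,-.1231,.1402])]","[.5197,-.1231,.1402]),([-.5967,-.2105,-.8677,.2626,.4595,-.5346],[.5496,-.0902,.254])]")
s=s.replace("h,a2,a3,d,L,e,s,w=P","h,a2,a3,d,L,e,s,w,r0,f=P").replace("v([0,0,h])","v([r0,0,h])").replace("v([a3,0,0])","v([a3,0,f])")
s=s.replace("[.2,.35,.35,.1,.3,0,.07,0]","[.2,.35,.35,.1,.3,0,.07,0,0,0]").replace(".003*",".002*")
s+="""
def ik(p,psi,el,q0):
    from rv import target
    Rt=R.from_matrix(target(psi,el).as_matrix()@np.array([[0,0,-1],[0,1,0],[1,0,0]]))
    lo=[-2.52,-.91,-1.3,-1.96,-1.52,-3.14];hi=[2.52,1.74,1.37,2.02,1.47,3.14]
    g=lambda q:np.r_[(fk(q,x)[0]-p)*3,(fk(q,x)[1]*Rt.inv()).as_rotvec()]
    s=least_squares(g,np.clip(q0,np.array(lo)+.01,np.array(hi)-.01),bounds=(lo,hi)); return s.x,s.cost
"""
open("kin.py","w").write(s)
E
python3 kin.py | head -8
python3 - <<'E'
from kin import *
q0=[-.5967,-.2105,-.8677,.2626,.4595,-.5346]
for psi in (0.02,.15,.3,.4):
  for el in (0,.1):
    q=q0
    for p,e in (((.55,-.1,.2),-.5),((.55,-.1,.15),-.25),((.55,-.1,.14),el),((.62,-.08,.15),el),((.62,-.08,.27),el)):
        q,c=ik(p,psi,e,q); 
        if e==el: print(psi,el,p,q,round(c,5))
E
```

```text
[ 0.2978  0.5097  0.3853  0.1195  0.364  -0.0002  0.0727  0.0002 -0.
  0.0602]
[-0.0296  0.0055 -0.0072] [-0.0001 -0.0002 -1.    ]
[ 0.0129  0.0099 -0.014 ] [ 0.9687  0.1644 -0.186 ]
[-0.0082 -0.0104  0.0276] [ 0.8767  0.4424 -0.1889]
[ 0.0075  0.0053 -0.0104] [0.8847 0.4661 0.0009]
[-0.0162 -0.0391  0.0035] [ 0.6985  0.0617 -0.713 ]
[[-0.012  -0.466   0.8847]
0.02 0 (0.55, -0.1, 0.14) [-1.0607  1.0955 -1.3    -1.96    1.2934 -0.4069] 0.04839
0.02 0 (0.62, -0.08, 0.15) [-0.7024  0.928  -1.3    -1.96    0.834  -0.189 ] 0.03506
0.02 0 (0.62, -0.08, 0.27) [-0.6693  0.7371 -1.3    -1.96    0.8005 -0.0524] 0.0242
0.02 0.1 (0.55, -0.1, 0.14) [-1.1402  1.1414 -1.3    -1.96    1.4067 -0.4792] 0.06311
0.02 0.1 (0.62, -0.08, 0.15) [-0.7339  0.916  -1.3    -1.96    0.8867 -0.1956] 0.05705
0.02 0.1 (0.62, -0.08, 0.27) [-0.6756  0.7172 -1.3    -1.96    0.8114 -0.045 ] 0.03384
0.15 0 (0.55, -0.1, 0.14) [-1.0892  1.1286 -1.3    -1.96    1.3825 -0.4545] 0.02233
0.15 0 (0.62, -0.08, 0.15) [-0.7998  0.9612 -1.3    -1.96    1.029  -0.2525] 0.01992
0.15 0 (0.62, -0.08, 0.27) [-0.7674  0.7476 -1.3    -1.
[... 601 characters left out ...]
.47   -0.4889] 0.0147
0.3 0.1 (0.62, -0.08, 0.15) [-0.8841  1.0285 -1.1951 -1.96    1.2685 -0.2532] 0.02197
0.3 0.1 (0.62, -0.08, 0.27) [-0.8419  0.7454 -1.2935 -1.96    1.1791 -0.0743] 0.01026
0.4 0 (0.55, -0.1, 0.14) [-1.0728  1.1443 -1.2819 -1.96    1.47   -0.464 ] 0.00107
0.4 0 (0.62, -0.08, 0.15) [-0.8823  1.0508 -1.1764 -1.96    1.3087 -0.2572] 0.00319
0.4 0 (0.62, -0.08, 0.27) [-0.8666  0.78   -1.2592 -1.96    1.2721 -0.0757] 0.00031
0.4 0.1 (0.55, -0.1, 0.14) [-1.0666  1.1363 -1.2695 -1.96    1.47   -0.4442] 0.0105
0.4 0.1 (0.62, -0.08, 0.15) [-0.9001  1.0572 -1.1388 -1.96    1.3602 -0.2326] 0.01399
0.4 0.1 (0.62, -0.08, 0.27) [-0.8715  0.7766 -1.2289 -1.96    1.2967 -0.0449] 0.00706
```

```bash
cat > srch.py <<'E'
from kin import *
rng=np.random.default_rng(0)
lo=np.array([-2.52,-.91,-1.3,-1.96,-1.52,-3.14]);hi=np.array([2.52,1.74,1.37,2.02,1.47,3.14])
for y in (-.14,-.08,-.02):
 for psi in np.arange(-.9,.91,.15):
  for el in (-.15,-.08,0,.08):
    best=None
    for k in range(5):
        q,c=ik((.62,y,.16),psi,el,rng.uniform(lo,hi))
        if c<1e-7:
            q2,c2=ik((.62,y,.275),psi,el,q)
            q1,c1=ik((.62-.07*np.cos(psi),y-.07*np.sin(psi),.15),psi,el,q)
            if c2<1e-7:
                m=min((np.r_[hi-q,q-lo,hi-q2,q2-lo]).min(),9)
                if best is None or m>best[0]: best=(m,q,q2,c1)
    if best: print(y,psi.round(2),el,best[0].round(2),best[1],best[2],best[3].round(5))
E
timeout 500 python3 srch.py
```

```text
-0.14 -0.9 -0.15 0.21 [ 0.1702  0.8597 -1.0869 -1.6416 -1.05    0.2666] [ 0.1702  0.4814 -1.0775 -1.2538 -1.05    0.2666] 0.0
-0.14 -0.9 -0.08 0.06 [ 0.1764  0.9938 -1.0752 -1.9016 -1.0705  0.1472] [ 0.1764  0.6165 -1.1059 -1.5551 -1.0705  0.1472] 0.0
-0.14 -0.75 -0.15 0.01 [ 0.0902  0.9541 -1.2157 -1.9471 -0.8278  0.1653] [ 0.0902  0.4986 -1.2153 -1.4912 -0.8278  0.1653] 0.00014
-0.14 0.3 -0.15 0.09 [-0.9262  0.8625 -1.2119 -1.6536  1.1962 -0.3946] [-0.9262  0.4125 -1.1857 -1.1774  1.1962 -0.3946] 0.0
-0.14 0.45 -0.15 0.12 [-0.961   0.7039 -1.0318 -0.9761  1.352  -0.7475] [-0.961   0.3652 -0.9823 -0.5879  1.352  -0.7475] 0.0
-0.14 0.45 -0.08 0.07 [-0.968   0.8735 -1.0713 -1.4601  1.3984 -0.4786] [-0.968   0.5016 -1.0673 -1.0842  1.3984 -0.4786] 0.00016
-0.14 0.6 -0.15 0.05 [-0.9708  0.6767 -0.6641  0.2299  1.4208 -1.5706] [-0.9708  0.4563 -0.6031  0.5112  1.4208 -1.5706] 0.0
-0.14 0.75 -0.15 0.11 [-0.963   0.8663 -0.2804  1.1774  1.3645 -2.3348] [-0.963   0.6903 -0.2447  1.3891  1.3645 -2.3348] 0.0
-0.14 0.75 -0.08 0.07 [-0.9686  0.983  -0.2016  1.4583  1.4029 -2.6489] [-0.9686  0.8
[... 2481 characters left out ...]
.1367  1.3373 -0.6885] [-0.7911  0.3474 -1.0625 -0.7079  1.3373 -0.6885] 0.0
-0.02 0.6 -0.08 0.09 [-0.7986  0.9171 -1.1432 -1.6226  1.3811 -0.4307] [-0.7986  0.5071 -1.1439 -1.2134  1.3811 -0.4307] 0.00019
-0.02 0.75 -0.15 0.05 [-0.804   0.6466 -0.771   0.0423  1.4199 -1.4586] [-0.804   0.4038 -0.7066  0.3495  1.4199 -1.4586] 0.0
-0.02 0.9 -0.15 0.1 [-0.7976  0.8251 -0.3765  1.0659  1.3747 -2.2771] [-0.7976  0.6396 -0.3377  1.2903  1.3747 -2.2771] 0.0
-0.02 0.9 -0.08 0.05 [-0.8035  0.9458 -0.2952  1.3558  1.416  -2.6021] [-0.8035  0.7554 -0.2889  1.5526  1.416  -2.6021] 0.0
-0.02 0.9 0 0.0 [-0.8058  1.1222 -0.2     1.8179  1.4358 -3.14  ] [-0.8058  0.9213 -0.2463  1.9724  1.4358 -3.14  ] 0.0
```

```bash
python3 - <<'E'
from kin import *
from rv import target
o=arm.observe(); q=np.array(o["joints"]);p0=np.array(o["tcp_pos"]);R0=R.from_rotvec(o["tool_rot"])
for p,psi,el in (((.56,-.10,.23),.3,-.5),((.565,-.105,.18),.45,-.3),((.575,-.102,.145),.45,-.08),((.622,-.08,.145),.45,-.08),((.622,-.08,.285),.45,-.08)):
    q,c=ik(p,psi,el,q); print(p,psi,el,q,round(c,6),"shift",np.array(p)-p0,(target(psi,el)*R0.inv()).as_rotvec())
E
```

```text
(0.56, -0.1, 0.23) 0.3 -0.5 [-0.8806  0.002  -1.0511 -0.0905  0.9469 -0.8618] 0.0 shift [ 0.0104 -0.0098 -0.024 ] [ 0.0626 -0.2876  0.206 ]
(0.565, -0.105, 0.18) 0.45 -0.3 [-0.9978  0.3836 -1.037  -0.2272  1.2473 -1.1747] 0.0 shift [ 0.0154 -0.0148 -0.074 ] [ 0.1381 -0.4768  0.3507]
(0.575, -0.102, 0.145) 0.45 -0.08 [-1.0119  0.9264 -1.1988 -1.4896  1.4358 -0.6312] 0.0 shift [ 0.0254 -0.0118 -0.109 ] [ 0.1973 -0.6898  0.3432]
(0.622, -0.08, 0.145) 0.45 -0.08 [-0.871   1.0394 -1.1687 -1.8944  1.3088 -0.3036] 0.0 shift [ 0.0724  0.0102 -0.109 ] [ 0.1973 -0.6898  0.3432]
(0.622, -0.08, 0.285) 0.45 -0.08 [-0.871   0.5181 -1.1918 -1.3962  1.3088 -0.3036] 0.0 shift [0.0724 0.0102 0.031 ] [ 0.1973 -0.6898  0.3432]
```

Emit:
jog_arm(
  moves=[
    [[0.01,-0.01,-0.024,0.063,-0.288,0.206],[0.01,-0.01,-0.024,0.063,-0.288,0.206],[0.01,-0.01,-0.024,0.063,-0.288,0.206],[0.015,-0.015,-0.074,0.138,-0.477,0.351],[0.015,-0.015,-0.074,0.138,-0.477,0.351],[0.015,-0.015,-0.074,0.138,-0.477,0.351],[0.02,-0.014,-0.09,0.168,-0.583,0.347],[0.02,-0.014,-0.09,0.168,-0.583,0.347],[0.025,-0.012,-0.109,0.197,-0.69,0.343],[0.025,-0.012,-0.109,0.197,-0.69,0.343],[0.025,-0.012,-0.109,0.197,-0.69,0.343],[0.025,-0.012,-0.109,0.197,-0.69,0.343],[0.025,-0.012,-0.109,0.197,-0.69,0.343],[0.025,-0.012,-0.109,0.197,-0.69,0.343]],
  ],
)

```text
time_s: 9.43
tcp_pos: [0.5755, -0.1027, 0.1417]
tool_rot: [-0.381, 1.625, 0.346]
ft_force: [-0.1, 0.1, -0.2]
opening: -0.003
grasp_force: 0.0
```

```bash
python3 st.py;python3 - <<'E'
from h import *
s,t=arm.capture("side"),arm.capture("top")
cv2.imwrite("pics/c.png",np.hstack([cv2.resize(p["frame"][y:y+150,x:x+200,::-1],(400,300),interpolation=2) for p,x,y in ((s,220,90),(t,230,150))]))
E
```

```text
9.425 [-1.012   0.8894 -1.1775 -1.3534  1.438  -0.7115] [ 0.5755 -0.1027  0.1417] [-0.0782  0.056  -0.1858]
[[-0.0766 -0.4425  0.8935]
 [-0.0405  0.8968  0.4406]
 [-0.9962 -0.0025 -0.0866]] heading 0.4581419438656075 elev -0.08673640788879036
```

View pics/c.png

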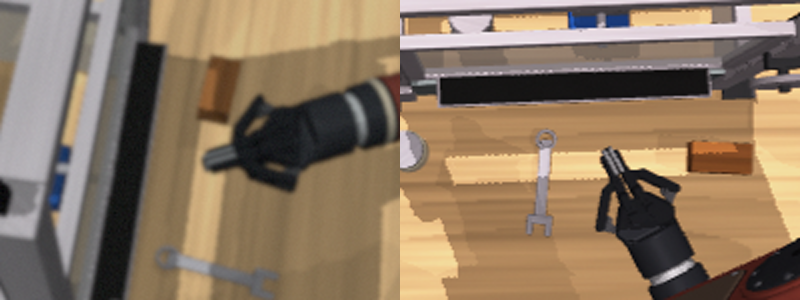

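The picture shows the shut fingers, tip at about side (324,171) and top (333,225), pointing at the lip at a slant and still well short of it. I'll check that against the projected TCP.

```bash
python3 - <<'E'
from h import *
np.set_printoptions(precision=4,suppress=True)
s,t=arm.capture("side"),arm.capture("top")
X=arm.observe()["tcp_pos"]; print(proj(s,X),proj(t,X)); print(tri(s,(323.5,170.5),t,(333.5,224.5)))
for n,p in (("s",s),("t",t)):
    print(n,proj(p,[.6055,-.258,.172]),proj(p,[.597,.1025,.172]),proj(p,[.601,-.078,.172]))
E
```

```text
[304.7041 176.6614] [325.8595 211.1092]
(array([ 0.5362, -0.1198,  0.1537]), np.float64(0.0035506022491420446))
s [303.0121 112.0802] [279.5348 255.9406] [292.3415 178.1742]
t [386.1055 197.8687] [249.1371 202.5618] [317.862  200.3038]
```

```bash
python3 - <<'E'
from h import *
from scipy.spatial.transform import Rotation as R
s,t=arm.capture("side"),arm.capture("top")
o=arm.observe();X=np.array(o["tcp_pos"]);M=R.from_rotvec(o["tool_rot"]).as_matrix()
ims=[]
for p in (s,t):
    im=cv2.resize(p["frame"][...,::-1],(1120,840),interpolation=2)
    for k in (0,.019,.073,.15,.25,.364):
        u=proj(p,X-k*M[:,2])*2; cv2.circle(im,tuple(int(v) for v in u),4,(0,255,0),1)
    for c in (-.03,.03):
        u=proj(p,X-.073*M[:,2]+c*M[:,1])*2; cv2.circle(im,tuple(int(v) for v in u),4,(255,255,0),1)
    for z in (0,.05,.1):
        u=proj(p,(0,0,z))*2; cv2.circle(im,tuple(int(v) for v in u),5,(0,0,255),2)
    ims.append(im)
a=ims[0][180:580,420:1120]; b=ims[1][300:840,420:1120]
cv2.imwrite("pics/d.png",np.hstack([cv2.resize(a,(400,229)),np.zeros((229,1,3),np.uint8)]))
cv2.imwrite("pics/d.png",np.hstack([cv2.resize(a,(400,400*400//700)),cv2.resize(b,(400,540*400//700))[:228]]))
E
```

```text
(no output)
```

View pics/d.png

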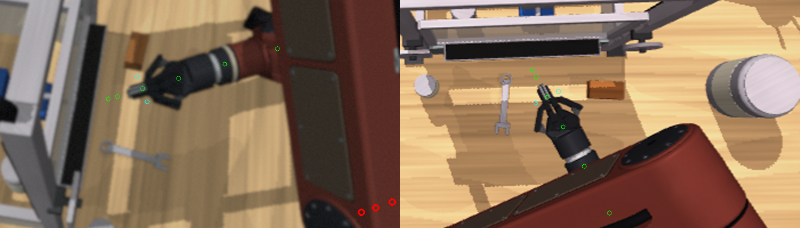

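```bash
python3 - <<'E'
from h import *
np.set_printoptions(precision=4,suppress=True)
s,t=arm.capture("side"),arm.capture("top")
for z in (0,.05,.1): print(z,proj(s,(0,0,z)),proj(t,(0,0,z)))
print("bolts tri near base", tri(s,(496,239.5),t,(261,388)), tri(s,(498,303),t,(261,388)), tri(s,(496,239.5),t,(316,387)))
print("b tip",tri(s,(393,170),t,(330,279)))
E
```

```text
0 [526.0983 276.4032] [289.0539 414.2937]
0.05 [538.8637 272.0324] [289.7725 421.5088]
0.1 [553.0337 267.1808] [290.5563 429.3795]
bolts tri near base (array([0.2087, 0.058 , 0.3265]), np.float64(0.06108305308398765)) (array([0.0776, 0.0805, 0.0133]), np.float64(0.001735664674641988)) (array([ 0.0787, -0.0774,  0.016 ]), np.float64(0.00219235619609929))
b tip (array([ 0.4012, -0.0932,  0.2524]), np.float64(0.0029812247745086406))
```

Base bolts triangulate symmetrically about the origin, so the cameras agree with the robot. However, the visible fingertips sit about 43 mm behind the reported TCP along the tool axis. I'll move in and test gently for contact from beneath.

Emit:
jog_arm(
  moves=[
    [[0.014,0.007,0,0,0,0],[0.028,0.013,0,0,0,0],[0.042,0.02,0,0,0,0],[0.055,0.026,0,0,0,0],[0.055,0.026,0,0,0,0],[0.055,0.026,0.004,0,0,0],[0.055,0.026,0.008,0,0,0],[0.055,0.026,0.012,0,0,0],[0.055,0.026,0.016,0,0,0],[0.055,0.026,0.02,0,0,0],[0.055,0.026,0.024,0,0,0],[0.055,0.026,0.028,0,0,0],[0.055,0.026,0.028,0,0,0]],
  ],
)

```text
time_s: 11.45
tcp_pos: [0.6299, -0.0761, 0.1686]
tool_rot: [-0.38, 1.624, 0.348]
ft_force: [-0.1, -0.1, -0.1]
opening: -0.001
grasp_force: 0.0
```

```bash
python3 st.py;python3 - <<'E'
from h import *
s,t=arm.capture("side"),arm.capture("top")
cv2.imwrite("pics/e.png",np.hstack([cv2.resize(p["frame"][y:y+120,x:x+80 if p is s else x+80,::-1],(400,600),interpolation=2) for p,x,y in ((s,260,100),(t,300,140))]))
print(arm.tip_of("lip",s)[:1],arm.tip_of("lip",t)[:1])
E
```

```text
11.45 [-0.85    0.9383 -1.1699 -1.7873  1.2953 -0.3101] [ 0.6299 -0.0761  0.1686] [-0.1204 -0.0646 -0.1198]
[[-0.0767 -0.4428  0.8933]
 [-0.0385  0.8966  0.4412]
 [-0.9963 -0.0006 -0.0858]] heading 0.458713338756121 elev -0.08589943728478856
[{'xy': [293.5, 179.3], 'conf': 0.92}] [{'xy': [314.8, 198.2], 'conf': 0.85}]
```

View pics/e.png

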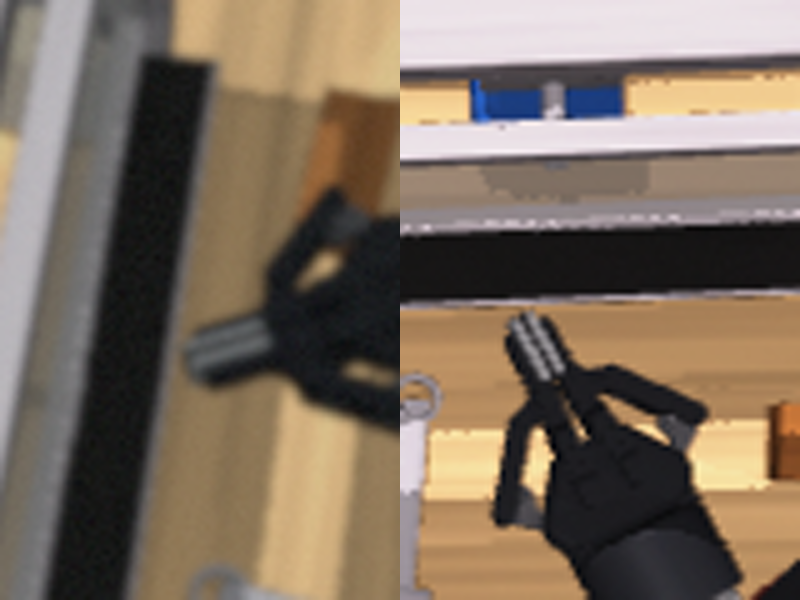

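The tip is at about side (297,173) and top (323,202), just in front of the lip edge, with no contact force. So the real fingertips are about 43 mm behind the reported TCP, and I'll correct for that. The longer reach may also allow a straighter, level tool.

```bash
python3 - <<'E'
from kin import *
from rv import target
s,t=arm.capture("side"),arm.capture("top")
print("tip",tri(s,(297,173),t,(323.3,202.4)))
o=arm.observe(); q0=np.array(o["joints"]);p0=np.array(o["tcp_pos"]);R0=R.from_rotvec(o["tool_rot"])
for psi,el in ((.45,-.08),(.45,0),(.45,.04),(.35,0),(.25,0),(.1,0)):
    q=q0; h=np.array([np.cos(psi),np.sin(psi)])*.043; print(psi,el,(target(psi,el)*R0.inv()).as_rotvec())
    for x,y,z in ((.585,-.1,.14),(.63,-.08,.14),(.63,-.08,.275)):
        p=np.array([x+h[0],y+h[1],z]); q,c=ik(p,psi,el,q); print("   ",p-p0,q,round(c,6))
E
```

```text
tip (array([ 0.5939, -0.0917,  0.1745]), np.float64(0.0023157751998900615))
0.45 -0.08 [ 0.0025 -0.0056 -0.0087]
    [-0.0061 -0.0052 -0.028 ] [-0.8698  1.0526 -1.1591 -1.8995  1.3076 -0.3021] 0.0
    [ 0.0389  0.0148 -0.028 ] [-0.7498  1.0525 -1.0952 -1.9301  1.1917 -0.2026] 0.0
    [0.0389 0.0148 0.107 ] [-0.7498  0.5962 -1.1375 -1.5161  1.1917 -0.2026] 0.0
0.45 0 [ 0.0376 -0.0775 -0.0087]
    [-0.0061 -0.0052 -0.028 ] [-0.8842  1.0853 -1.1236 -1.96    1.3525 -0.2426] 0.001837
    [ 0.0389  0.0148 -0.028 ] [-0.7617  1.072  -1.0583 -1.96    1.2315 -0.1601] 0.002038
    [0.0389 0.0148 0.107 ] [-0.7526  0.7925 -1.1485 -1.941   1.2026  0.    ] 0.0
0.45 0.04 [ 0.0551 -0.1135 -0.0087]
    [-0.0061 -0.0052 -0.028 ] [-0.8908  1.0876 -1.1082 -1.96    1.3727 -0.2312] 0.004619
    [ 0.0389  0.0148 -0.028 ] [-0.7666  1.074  -1.0415 -1.96    1.2491 -0.1475] 0.004943
    [0.0389 0.0148 0.107 ] [-0.7531  0.8009 -1.1365 -1.96    1.209   0.021 ] 0.000579
0.35 0 [ 0.0337 -0.0793 -0.1086]
    [-0.0044 -0.0092 -0.028 ] [-0.8704  1.0587 -1.1798 -1.96    1.2567 -0.2635] 0.005181
    [ 0.0406  0.0108 -0.028 ] [-0.7371  1.0447 -1.113  -1.96    1.1215 -0.1767] 0.00507
    [0.0406 0.0108 0.107 ] [-0.7186  0.7771 -1.2127 -1.96    1.0722 -0.0261] 0.000124
0.25 0 [ 0.0297 -0.081  -0.2085]
    [-0.0032 -0.0133 -0.028 ] [-0.8474  1.0261 -1.2277 -1.96    1.1531 -0.2656] 0.010693
    [ 0.0418  0.0067 -0.028 ] [-0.7016  1.0134 -1.1606 -1.96    0.9996 -0.1775] 0.009684
    [0.0418 0.0067 0.107 ] [-0.673   0.7498 -1.2656 -1.96    0.9315 -0.0443] 0.000709
0.1 0 [ 0.0236 -0.0833 -0.3585]
    [-0.002  -0.0196 -0.028 ] [-0.7825  0.9652 -1.2909 -1.96    0.9593 -0.2365] 0.022528
    [ 0.043   0.0004 -0.028 ] [-0.6155  0.9604 -1.2225 -1.96    0.772  -0.1513] 0.018649
    [0.043  0.0004 0.107 ] [-0.5809  0.7246 -1.3    -1.96    0.7053 -0.0413] 0.002728
```

Emit:
jog_arm(
  moves=[
    [[0,0,-0.01,0,0,0],[0,0,-0.02,0,0,0],[0,0,-0.03,0,0,0],[0,0,-0.03,0,0,0],[0.011,0.005,-0.03,0,0,0],[0.022,0.011,-0.03,0,0,0],[0.032,0.016,-0.03,0,0,0],[0.032,0.016,-0.03,0,0,0],[0.032,0.016,-0.026,0,0,0],[0.032,0.016,-0.022,0,0,0],[0.032,0.016,-0.018,0,0,0],[0.032,0.016,-0.014,0,0,0],[0.032,0.016,-0.01,0,0,0],[0.032,0.016,-0.006,0,0,0],[0.032,0.016,-0.003,0,0,0],[0.032,0.016,0,0,0,0],[0.032,0.016,0,0,0,0]],
  ],
)

```text
time_s: 13.88
tcp_pos: [0.6619, -0.0601, 0.1686]
tool_rot: [-0.38, 1.624, 0.347]
ft_force: [-0.5, -0.8, -2.0]
opening: -0.0
grasp_force: 0.6
```

```bash
python3 st.py;python3 - <<'E'
from h import *
s,t=arm.capture("side"),arm.capture("top")
a,b=arm.tip_of("lip",s)[0],arm.tip_of("lip",t)[0]
print(a,b,tri(s,a["xy"],t,b["xy"]))
E
```

```text
13.875 [-0.7618  0.9486 -1.128  -1.8311  1.2106 -0.2311] [ 0.6619 -0.0601  0.1686] [-0.5312 -0.8361 -1.9763]
[[-0.0765 -0.4429  0.8933]
 [-0.0386  0.8966  0.4412]
 [-0.9963 -0.0008 -0.0857]] heading 0.4587101305995209 elev -0.08575508256266208
{'xy': [292.1, 173.1], 'conf': 0.64} {'xy': [315.9, 199.1], 'conf': 0.93} (array([ 0.60014962, -0.06847563,  0.21484566]), np.float64(0.0019245488085779137))
```

Emit:
jog_arm(
  moves=[
    [[0,0,0.005,0,0,0],[0,0,0.01,0,0,0],[0,0,0.015,0,0,0],[0,0,0.02,0,0,0],[0,0,0.025,0,0,0],[0,0,0.03,0,0,0],[0,0,0.035,0,0,0],[0,0,0.04,0,0,0],[0,0,0.045,0,0,0],[0,0,0.05,0,0,0],[0,0,0.055,0,0,0],[0,0,0.06,0,0,0],[0,0,0.065,0,0,0],[0,0,0.07,0,0,0],[0,0,0.075,0,0,0],[0,0,0.078,0,0,0],[0,0,0.08,0,0,0],[0,0,0.08,0,0,0]],
  ],
)

```text
time_s: 16.32
tcp_pos: [0.6619, -0.0602, 0.2485]
tool_rot: [-0.38, 1.624, 0.347]
ft_force: [-0.8, -0.3, -2.0]
opening: -0.001
grasp_force: 0.6
```

```bash
python3 st.py;python3 - <<'E'
from h import *
s,t=arm.capture("side"),arm.capture("top")
a,b=arm.tip_of("lip",s)[0],arm.tip_of("lip",t)[0]
print(a,b,tri(s,a["xy"],t,b["xy"]))
U=lambda p,x,y,w,h,k:cv2.resize(p["frame"][y:y+h,x:x+w,::-1],(w*k,h*k),interpolation=2)
# side: whole lip & marker; top: left and right lip ends
A=U(s,265,25,64,145,4); B=np.vstack([U(t,360,165,85,42,6),U(t,225,180,85,42,6)])
H=max(A.shape[0],B.shape[0]); pad=lambda I:np.vstack([I,np.zeros((H-I.shape[0],I.shape[1],3),np.uint8)])
im=np.hstack([pad(A),pad(B)]); print(im.shape); cv2.imwrite("pics/f.png",im)
E
```

```text
16.325 [-0.7618  0.6716 -1.1491 -1.5753  1.2104 -0.231 ] [ 0.6619 -0.0602  0.2485] [-0.8458 -0.3045 -2.0132]
[[-0.0764 -0.4427  0.8934]
 [-0.0387  0.8967  0.441 ]
 [-0.9963 -0.0008 -0.0857]] heading 0.45852082621703155 elev -0.08576757578978889
{'xy': [295.3, 155.6], 'conf': 0.88} {'xy': [319.5, 196.6], 'conf': 0.74} (array([ 0.59648607, -0.06888328,  0.29025159]), np.float64(0.0007621741719176851))
(580, 766, 3)
```

View pics/f.png

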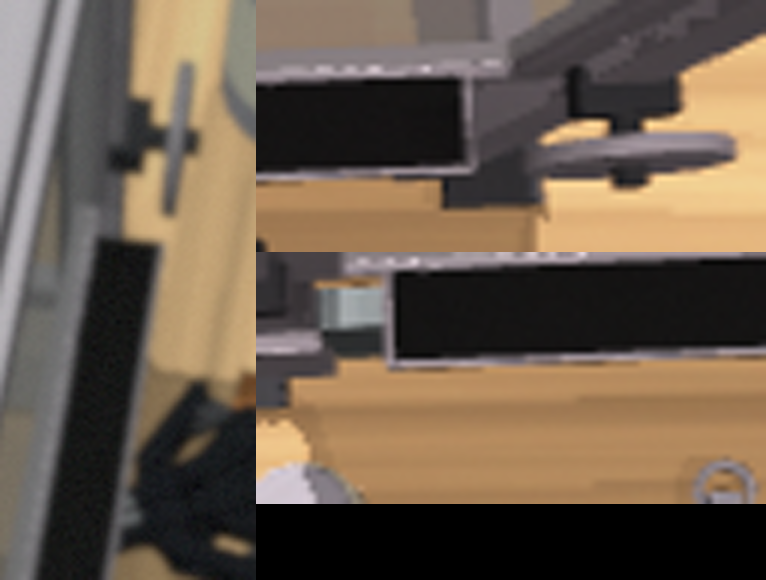

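The side view shows the lip's -y front corner at (304.6,84.9) and the round plate's middle at (309.1,59.1). In the top view the corner is at (395.9,192.9) and the plate's middle at about (422.3,190). The window rose with the tool.

```bash
python3 - <<'E'
from h import *
np.set_printoptions(precision=4,suppress=True)
s,t=arm.capture("side"),arm.capture("top")
print("corner",tri(s,(304.6,84.9),t,(395.9,192.9)))
print("old corner",tri(s,(302.6,111.7),t,(385.6,197.4)))
print("plate",tri(s,(309.1,59.1),t,(422.3,189.9)),"screw",tri(s,(314.1,59.6),t,(421.9,195.7)))
# disc model: fit centre; guard yaw from lip corners in top at z
for z in (.25,.26,.27,.28):
    a,b=onplane(t,(395.9,192.9),z),onplane(t,(246.6,198.6),z); print(z,np.linalg.norm(a-b),a,b)
for z in (.27,.28,.29,.30):
    a,b=onplane(t,(405.3,190.8),z),onplane(t,(439.4,189.1),z); print("disc",z,np.linalg.norm(a-b))
X=np.array([.6067,-.3119,.289])
for c in ((.6055,-.258,.26),(.6055,-.258,.27)): print(proj(s,c),proj(t,c))
E
```

```text
corner (array([ 0.6059, -0.2534,  0.2748]), np.float64(0.0018941085430864292))
old corner (array([ 0.6063, -0.2554,  0.1768]), np.float64(0.00016889787293379485))
plate (array([ 0.6079, -0.3102,  0.2921]), np.float64(0.0023214592900997616)) screw (array([ 0.5954, -0.3079,  0.2947]), np.float64(0.0006371400437612291))
0.25 0.3652016344143689 [ 0.6082 -0.2608  0.25  ] [0.5981 0.1043 0.25  ]
0.26 0.36155180402278625 [ 0.6069 -0.2577  0.26  ] [0.5969 0.1037 0.26  ]
0.27 0.3579019736312035 [ 0.6056 -0.2547  0.27  ] [0.5957 0.1031 0.27  ]
0.28 0.35425214323962084 [ 0.6043 -0.2517  0.28  ] [0.5945 0.1024 0.28  ]
disc 0.27 0.0823906918554752
disc 0.28 0.08155048399613685
disc 0.29 0.08071027613679856
disc 0.3 0.07987006827746027
[305.1253  87.9283] [396.0293 193.466 ]
[305.3917  84.8829] [397.2678 192.9166]
```

```bash
cat > fit.py <<'E'
from h import *
from scipy.optimize import least_squares
np.set_printoptions(precision=4,suppress=True)
s,t=arm.capture("side"),arm.capture("top")
def G(P,g): c,n=np.cos(P[2]),np.sin(P[2]); return np.array([P[0]+c*g[0]-n*g[1],P[1]+n*g[0]+c*g[1],g[2]])
def res(P):
    u0,u,m,xp=P[3:7]; r=[]
    for cam,g,uv in ((s,(-.045,-.18,u0+.007),(302.6,111.7)),(t,(-.045,-.18,u0+.005),(385.6,197.4)),(t,(-.045,.18,u0+.005),(248.4,203.2)),
      (s,(-.045,-.18,u+.007),(304.6,84.9)),(t,(-.045,-.18,u+.005),(395.9,192.9)),(t,(-.045,.18,u+.005),(246.6,198.6)),
      (s,(xp-.028,-.235,m),(309.1,59.1)),(s,(xp-.028,-.235,m),(309.0,58.9)),(t,(xp-.028,-.235,m),(422.3,189.9)),(t,(xp-.028,-.235,m),(422.1,190.3)),
      (s,(xp-.04,-.235,m),(314.1,59.6)),(s,(xp-.04,-.235,m),(312.6,60.0)),(t,(xp-.04,-.235,m),(421.9,195.7)),(t,(xp-.04,-.235,m),(421.8,194.5))):
        r+=list(proj(cam,G(P,g))-uv)
    return np.array(r)
S=least_squares(res,[.65,-.078,.025,.17,.265,.29,-.01])
C=np.linalg.inv(S.jac.T@S.jac)
print(S.x,"sd/px",np.sqrt(np.diag(C))[3:6]);print(S.fun.reshape(-1,2))
E
python3 fit.py
```

```text
[ 0.6458 -0.074   0.0304  0.1701  0.2652  0.2912 -0.0165] sd/px [0.004  0.0034 0.0021]
[[ 0.0091 -0.0504]
 [-0.1961  0.0221]
 [-0.0937 -0.1518]
 [ 0.2829  0.2246]
 [ 0.267  -0.3252]
 [-0.6135  0.1163]
 [-0.7936  0.0876]
 [-0.6936  0.2876]
 [-0.1922  0.3022]
 [ 0.0078 -0.0978]
 [-0.3209  0.2081]
 [ 1.1791 -0.1919]
 [ 0.6131 -0.4333]
 [ 0.7131  0.7667]]
```

Emit:
jog_arm(
  moves=[
    [[0,0,0.004,0,0,0],[0,0,0.008,0,0,0],[0,0,0.012,0,0,0],[0,0,0.016,0,0,0],[0,0,0.019,0,0,0],[0,0,0.0205,0,0,0],[0,0,0.0205,0,0,0],[0,0,0.0205,0,0,0]],
  ],
)

```text
time_s: 17.73
tcp_pos: [0.6618, -0.0598, 0.2689]
tool_rot: [-0.38, 1.624, 0.348]
ft_force: [-0.3, 0.4, 0.0]
opening: -0.0
grasp_force: 0.1
```

```bash
python3 st.py;python3 - <<'E'
from h import *
s,t=arm.capture("side"),arm.capture("top")
U=lambda p,x,y,w,h,k:cv2.resize(p["frame"][y:y+h,x:x+w,::-1],(w*k,h*k),interpolation=2)
A=U(s,285,30,40,70,8)
B=np.vstack([U(t,375,165,75,42,6),U(t,235,165,75,42,6)])[:560]
im=np.hstack([A,np.vstack([B,np.zeros((560-B.shape[0],450,3),np.uint8)])]); print(im.shape); cv2.imwrite("pics/g.png",im)
E
```

```text
17.725 [-0.7617  0.5985 -1.1453 -1.4981  1.2111 -0.2311] [ 0.6618 -0.0598  0.2689] [-0.2543  0.3782  0.0249]
[[-0.0765 -0.4434  0.8931]
 [-0.0385  0.8963  0.4417]
 [-0.9963 -0.0006 -0.0856]] heading 0.4593315972201632 elev -0.08571147344491443
(560, 770, 3)
```

View pics/g.png

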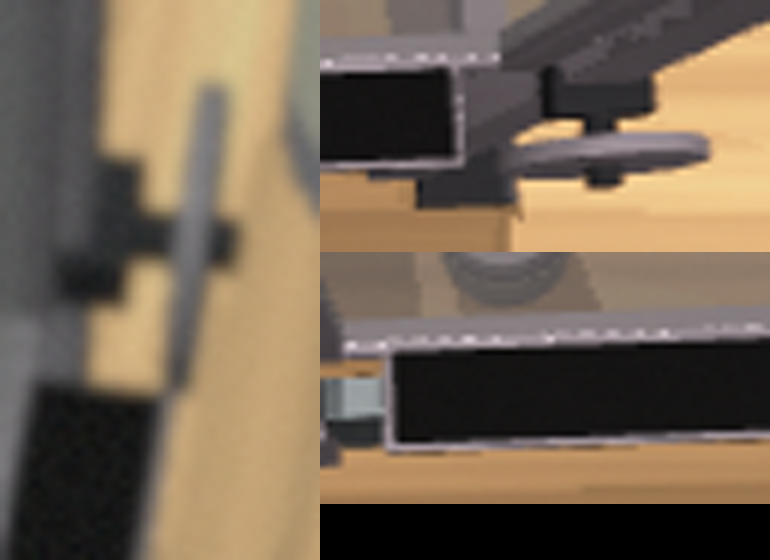

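The side view shows the lip corner at (306.1,78.3) and the plate's middle at (308.9,58.9). In the top view the corners are at (398.4,191.8) and (246.3,197.4), and the plate's middle at (422.3,189.9). I'll refit with these.

```bash
sed -e 's/u0,u,m,xp=P\[3:7\]/u0,u,m,xp,u2=P[3:8]/' -e 's/^      (s,(xp-.028,-.235,m),(309.1/      (s,(-.045,-.18,u2+.007),(306.1,78.3)),(t,(-.045,-.18,u2+.005),(398.4,191.75)),(t,(-.045,.18,u2+.005),(246.25,197.4)),(s,(xp-.028,-.235,m),(308.9,58.9)),(t,(xp-.028,-.235,m),(422.3,189.9)),\n&/' -e 's/-.01\])$/-.01,.28])/' fit.py > fit2.py; python3 fit2.py
python3 - <<'E'
E
```

```text
[ 0.6458 -0.0744  0.0287  0.1698  0.2649  0.2911 -0.0161  0.2858] sd/px [0.0039 0.0032 0.0018]
[[ 0.169  -0.0326]
 [-0.1289  0.1742]
 [ 0.0014 -0.2293]
 [ 0.4599  0.2448]
 [ 0.342  -0.1592]
 [-0.5094  0.0311]
 [-0.4688  0.2294]
 [ 0.4942 -0.1994]
 [-0.7287  0.162 ]
 [-0.5561  0.2287]
 [-0.0993  0.3263]
 [-0.7561  0.0287]
 [-0.6561  0.2287]
 [-0.0993  0.3263]
 [ 0.1007 -0.0737]
 [-0.2854  0.1562]
 [ 1.2146 -0.2438]
 [ 0.6976 -0.4092]
 [ 0.7976  0.7908]]
```

The fit puts the lip at 0.2908 m and the marker's middle at 0.2911 m. Now I'll drop the fingers away and withdraw.

Emit:
jog_arm(
  moves=[
    [[0,0,-0.005,0,0,0],[0,0,-0.015,0,0,0],[0,0,-0.03,0,0,0],[0,0,-0.03,0,0,0],[-0.018,-0.009,-0.03,0,0,0],[-0.036,-0.018,-0.03,0,0,0],[-0.054,-0.026,-0.03,0,0,0],[-0.072,-0.035,-0.03,0,0,0],[-0.09,-0.044,-0.03,0,0,0],[-0.09,-0.044,-0.03,0,0,0],[-0.09,-0.044,-0.03,0,0,0]],
  ],
)

```text
time_s: 19.3
tcp_pos: [0.5719, -0.1046, 0.2394]
tool_rot: [-0.38, 1.624, 0.346]
ft_force: [0.1, -0.0, 0.3]
opening: 0.001
grasp_force: 0.0
```

```bash
python3 st.py; python3 - <<'E'
from h import *
s,t=arm.capture("side"),arm.capture("top")
for q in("lip","wrench","jar","offcut","can"):
    print(q,[np.round(arm.tip_of(q,p)[0]["xy"],1) if arm.tip_of(q,p) else None for p in(s,t)])
# pad extent along fixed columns: dark-pixel boundary check of lip corner
g=t["frame"].astype(int).sum(2); print([int(c) for c in g[170:205,340]])
E
```

```text
19.3 [-1.0235  0.5085 -1.1648 -0.9061  1.4468 -0.7649] [ 0.5719 -0.1046  0.2394] [ 0.082  -0.0261  0.3203]
[[-0.0763 -0.4421  0.8937]
 [-0.0393  0.897   0.4403]
 [-0.9963 -0.0016 -0.0858]] heading 0.45778865145518904 elev -0.08594106747156022
lip [array([298.6, 151.5]), array([319.8, 189.8])]
wrench [None, None]
jar [array([299., 298.]), array([234.4, 224.7])]
offcut [array([327.6, 137.6]), array([386.8, 226. ])]
can [array([229.1, 248.7]), None]
[305, 308, 327, 372, 376, 380, 560, 445, 124, 60, 55, 56, 56, 54, 57, 55, 56, 57, 53, 58, 54, 55, 61, 237, 434, 336, 391, 402, 417, 402, 392, 378, 346, 343, 344]
```

```bash
python3 -c "
from rig import arm; print(arm.job_done())"
```

```text
the job is handed in; nothing more can be done
None
```

I pushed the window up from beneath with the shut fingertips until the lip was about 0.291 m high, level with the round marker's middle (0.291 m, each good to about 2 mm by the cameras), then lowered the fingers, came clear and handed in at about 19.5 s; the jar and offcut had not moved and nothing touched the wrench or tin that I could see (the wrench was hidden by the arm in the last pictures), and the real fingertips sat about 43 mm short of the reported TCP, which I corrected for.

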